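Lock a squeegee in the blade-changing fixture

ROBOT

A 6-joint arm with a two-finger parallel gripper is mounted at the origin on a cart in front of the work surface, level with it; the furniture and walls round the work are solid. World frame = base frame: x ahead of the robot, y to its left, z up, the work surface at z = 0. Lengths are in m, angles in degrees, forces in N, time in s.
With the tool pointing down it reaches from about 0.375 to 0.9 m from the base axis. Payload 3.1 kg.
Tool frame: the origin (TCP) lies at the very end of the fingers, on their centre line; the grasp point (between the pads) lies 19 mm behind it; z points along the fingers, y is the line along which they close (so a half turn about z gives the same grasp; the last joint's range is limited). The gripper opens to 87 mm and grips with 3 to 60 N. Pads are 19 mm wide; open, the fingers measure 117 mm over their backs; the gripper's body (75 mm by 190 mm) begins 51 mm behind the grasp point.
Start: joints at [-78.524, 30.224, 82.088, -0, 67.689, -10.227], TCP at [0.231, -0.581, 0.223] pointing down, gripper open.
Joint ranges: [-176.69, 176.69], [-43.24, 126.21], [12.49, 139.97], [-82, 262], [0, 151.66], [-163.58, 163.58]. Speed limits (degrees/s): [159.86, 159.86, 180, 180, 180, 180].

INTERFACE

Orientations are given as a 3x3 rotation matrix whose columns are the frame's x, y, z axes.
In Python, from rig import bot, imaging gives the robot as it stands.
- The arm moves only by the tool drive_tool, never from a script. Its argument "deltas" is text: rows parted by semicolons, each of 5 numbers parted by spaces: the finger opening in mm, from 0 to 87, then the shift along the world's x, y, z in mm, then the turn about the world's z in rad. In form: jaw dx dy dz twist; .... A call has 1 to 12 rows; each row is the pose to reach, as a shift and turn from the pose commanded when the call began; what a row does not reach only later rows make up. A row lasts 1/10 s, in which the tool goes at most 50 mm and 8.59 degrees, less where a joint would pass 70% of its speed; a pose out of reach is approached as far as the arm can. A call with a gripper value outside its range is refused whole. The fingers move at their own pace and stop on an object; the grip force is fixed at half the most. Time passes only in rows, so rows that repeat a pose let the fingers close. It gives the time, the measured TCP pose, the force, the opening and the grip force at its end, in the units of the state.
- bot.read_state(): the state, without advancing time (a new reading comes with each control period).
- imaging.capture(name): name is "side" or "top" or "wrist"; returns the picture (480x640x3 uint8, red, green, blue); there is no depth.
- imaging.camera_model(name): a dict with "fx", "fy", "cx", "cy" (pixels), "dist" ([k1, k2, p1, p2, k3] as OpenCV has them; the pictures are not rectified), "T" (4x4, takes a point from camera to world coordinates). Camera axes: x right, y down, z forward; pixel columns grow to the right and rows downward; lengths in m; the calibration is good to about 2 mm. A picture is of the moment at which its call begins: read the wrist's pose just before it. camera_model takes no time and is no camera call; for the wrist camera it gives the pose at the moment of the call.
- bot.hand_in(): hands the job in; it is judged then, once.
The state is a dict: "time_s": time; "joint_positions": joint angles; "qvel": joint speeds; "tau": joint torques, N m; "position": TCP position; "tcp_rot": TCP orientation; "force": force on the tool from outside, world axes, zero at the start; "moment": the same for the moment, N m; "opening": opening from 0.0 (shut) to 1.0 (fully open); "grasp_force": force on a finger pad.
Only numpy, scipy, OpenCV 4.12 (cv2) and the standard library are available. Lean on these libraries where they do the work, as an engineer would, in place of code of your own. Each camera call takes 0.05 s, during which the arm holds its last target. There are 200 camera calls.

TASK

Set up the short squeegee for its blade change. Push it across the plywood fixture until its wooden back lies flush against the rail and its far end flush against the stop block, then push the fixture's upright red clamp handle over and all the way down, past centre, so that the toggle clamp snaps shut and its rubber pad holds the squeegee there. Only push things with the fingers: do not lift the squeegee, and leave the screwdriver, tape and ink jar where they are.

Things in the scene. Friction and masses are not known exactly. Their poses are not given: they have to be found in the camera images.
- fixture: Bench fixture fixed to the table: plywood board 270 (x) x 275 (y) x 12 mm with a rail, a stop block and a toggle clamp on it. Origin: centre of the board's underside, on the table top; z up, +x roughly away from the robot, +y roughly to its left. The clamp stands on the rail at x = +35 mm; its arm swings out over the board to -y.
- rail_face (a point): Foot of the rail's front face, where it meets the board's top (fixture frame x 0, y +52.5, z 12 mm). The pale wooden rail runs along the whole board in x, is 75 mm wide and 28.5 mm tall above the board; this face looks to the fixture's -y.
- stop_face (a point): Foot of the stop block's face (fixture frame x +97.5, y -7.5, z 12 mm). The pale wooden block is 85 mm long in y (y -50 to +35 mm), 22 mm tall above the board; this face looks to the fixture's -x.
- squeegee: Short squeegee lying loose on the board, rigid, 110 (x) x 165 (y) x 30 mm, 0.22 kg; origin mid-underside. Wood from its back edge x = -55 to +30 mm, blade strip on to x = +55 mm, 11 to 20 mm above the board. Back faces the rail, +y end faces the stop, up to 55 mm off and 0.2 rad askew. Home: origin at x +15, y -2.5 mm in the fixture frame, its x axis along the fixture's -y.
- clamp_lever (a joint): Angle of the red handle (rad): 1.31 = open, handle upright, arm raised; 0 = closed, handle nearly level, pointing to the fixture's +y, arm down. The arm is linked to the handle. Centre is at 0.18: let go before it, a light spring swings the handle back open; past it, it snaps to 0 and stays. Takes 2 to 4 N at the handle's end, up to 7 N just before the centre.
- handle_end (a point): Middle of the free end of the red handle, a round grip 17 mm thick and 75 mm long, 112 mm from the pivot. Open: right above the pivot, 147 mm above the rail's top. Closed: 110 mm to the fixture's +y of the pivot, 57 mm above the rail's top. When open, the raised arm stands close on the handle's -y side up to 100 mm above the rail's top; only the handle above that is free to push.
- lever_pivot (a point): Axis of the handle's hinge, parallel to the fixture's x; fixture frame x +35, y +102, z 76.5 mm (36 mm above the rail's top).
- clamp_pad: Black rubber pad, 13 mm in diameter, sprung on the spindle at the end of the clamp's arm; origin 8 mm above its lower face. With the clamp shut it presses on the squeegee's wooden handle with about 12 N.
- screwdriver: Screwdriver with dark red handle, 24 x 210 x 24 mm, lying on the table to the right (-y side) of the board. Bystander. Origin under its middle.
- masking_tape: Roll of pale tape lying flat on the table on the rail's side near the robot, 86 mm in diameter, 24 mm tall. Bystander. Origin under its centre.
- black_jar: White ink jar with a black lid, 67 mm in diameter, 68 mm tall, on the table to the right of the board, near its far corner. Bystander. Origin under its centre.

How it is judged:
By the outcome, as a careful person would: the job done as asked, in the order asked, and still so for the second after the job is handed in, with the robot touching nothing.
It also fails if it takes over 54 s, if anything falls off the work surface, if the arm or the gripper's body presses on something with over 40 N, if the wrist force passes 120 N, or if a joint passes its speed limit or range.

## Working session

There is one attempt and no reset: what is moved stays moved. The work goes in short steps, Python scripts to look and compute and a tool call to move; the robot and the scene stay as the last step left them, time stands still between calls to the robot, and variables do not carry over. Pictures are saved under pics/ and viewed, at most 10 in all, crops included, and the job is handed in when it is done.

Besides the shell and the picture viewer there is one more tool, called after "Request:" by a JSON object that holds its "api" and its "payload", one argument or row to a line. drive_tool: Moves the arm, as the interface text tells. Its arguments: {"type":"object","properties":{"deltas":{"type":"string"}},"required":["deltas"]}

```bash
mkdir -p pics; ls; cat > h.py <<'E'
import numpy as np, cv2
from rig import bot, imaging
def cast(m,uv,z):
    K=np.array([[m["fx"],0,m["cx"]],[0,m["fy"],m["cy"]],[0,0,1]])
    uv=np.array(uv,float).reshape(-1,1,2)
    n=cv2.undistortPoints(uv,K,np.array(m["dist"])).reshape(-1,2)
    T=np.array(m["T"]); d=np.c_[n,np.ones(len(n))]@T[:3,:3].T; o=T[:3,3]
    z=np.broadcast_to(z,len(n))
    return o+d*((z-o[2])/d[:,2])[:,None]
def proj(m,P):
    K=np.array([[m["fx"],0,m["cx"]],[0,m["fy"],m["cy"]],[0,0,1]])
    T=np.linalg.inv(np.array(m["T"])); r=cv2.Rodrigues(T[:3,:3])[0]
    return cv2.projectPoints(np.array(P,float).reshape(-1,1,3),r,T[:3,3],K,np.array(m["dist"]))[0].reshape(-1,2)
def snap(c,f):
    im=imaging.capture(c); cv2.imwrite(f"pics/{f}.png",im[:,:,::-1]); return im
E
python3 - <<'E'
from h import *
for c in("top","side"):
    snap(c,c+"0"); m=imaging.camera_model(c); print(c,np.round(m["T"],3),m["fx"],m["cx"])
s=bot.read_state(); print(s["position"],np.round(s["tcp_rot"],3),s["time_s"])
E
```

```text
pics
top [[ 0.029 -0.996  0.088  0.495]
 [-0.999 -0.032 -0.029 -0.082]
 [ 0.031 -0.087 -0.996  1.284]
 [ 0.     0.     0.     1.   ]] 607.2370822087714 322.8480381608112
side [[-0.963 -0.163  0.216  0.382]
 [-0.271  0.577 -0.77   0.731]
 [ 0.    -0.8   -0.6    0.716]
 [ 0.     0.     0.     1.   ]] 582.2904655202177 311.3102635235421
[ 0.23102464 -0.58002983  0.22166785] [[ 0.929  0.37  -0.   ]
 [ 0.37  -0.929  0.002]
 [ 0.    -0.002 -1.   ]] 0.1
```

View pics/top0.png

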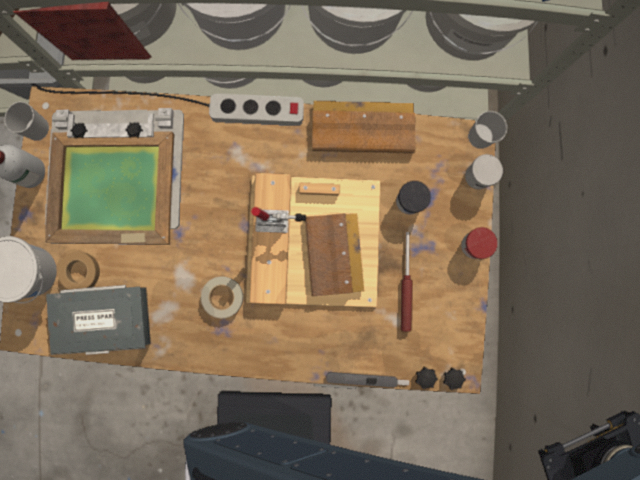

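View pics/side0.png

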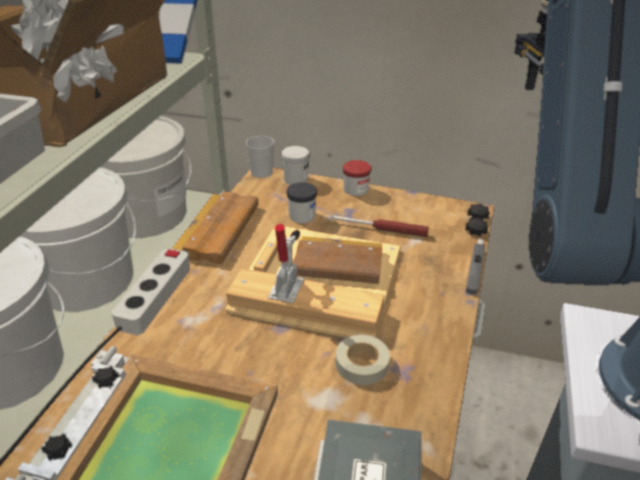

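```bash
python3 - <<'E'
import cv2
im=cv2.imread("pics/top0.png")[165:315,235:435]
cv2.imwrite("pics/crop0.png",cv2.resize(im,None,fx=4,fy=4,interpolation=cv2.INTER_CUBIC))
E
```

```text
(no output)
```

View pics/crop0.png

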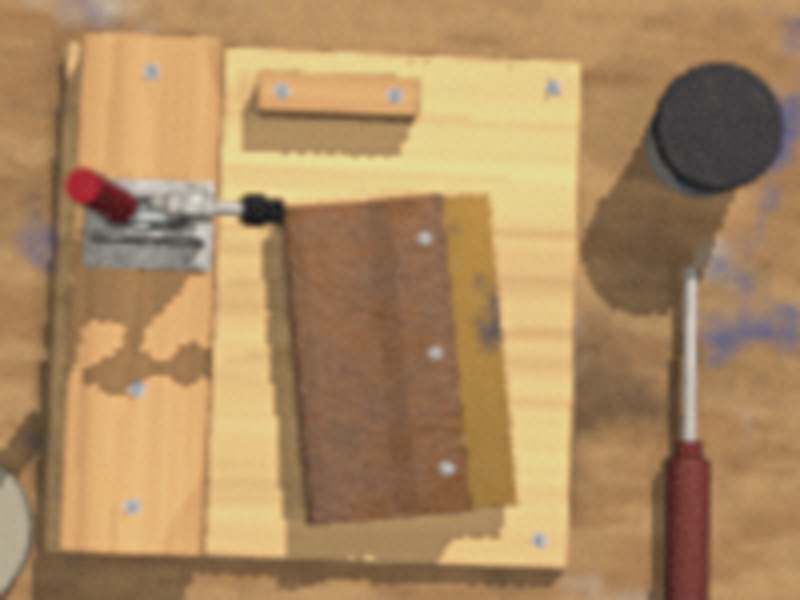

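```bash
cat > fx.py <<'E'
from h import *
m=imaging.camera_model("top")
c=lambda p,z: cast(m,np.array(p,float)/4+[235-.375,165-.375],z)[:,:2]
W=np.r_[c([(580,62),(567,568)],.012),c([(221,38),(204,553)],.0405)]
F=np.array([(.135,-.1375),(-.135,-.1375),(.135,.0525),(-.135,.0525)])
a,b=F-F.mean(0),W-W.mean(0)
th=np.arctan2((a[:,0]*b[:,1]-a[:,1]*b[:,0]).sum(),(a*b).sum())
R=np.array([[np.cos(th),-np.sin(th)],[np.sin(th),np.cos(th)]]); o=W.mean(0)-R@F.mean(0)
toF=lambda P:(np.atleast_2d(P)-o)@R
toW=lambda P:np.atleast_2d(P)@R.T+o
E
python3 - <<'E'
from fx import *
np.set_printoptions(precision=4,suppress=True)
print(th,o,"res",(toW(F)-W)*1e3)
print("squeegee back far/near, wood front far/near",toF(c([(285,207),(308,523),(442,196),(470,512)],.042))*1e3)
print("blade far near",toF(c([(488,195),(516,503)],.030))*1e3)
print("stop top corners",toF(c([(260,72),(420,80),(257,112),(416,118)],.034))*1e3)
print("handle tip",toF(c([(85,187)],.1875))*1e3, "pad",toF(c([(262,210)],.15))*1e3)
print("W rail,stop,pivot,tip",toW([(0,.0525),(.0975,-.0075),(.035,.102)]))
print("jar top",c([(717,127)],.068),"driver",c([(690,270),(690,450)],.012))
E
```

```text
-0.0043287309533214455 [ 0.6046 -0.0982] res [[ 1.0509  0.1176]
 [-0.0502  0.0703]
 [ 1.3041 -0.8315]
 [-2.3048  0.6435]]
squeegee back far/near, wood front far/near [[  46.2094   16.8445]
 [-115.5658   -0.6284]
 [  54.9526  -63.9548]
 [-107.2466  -83.252 ]]
blade far near [[  57.9898  -88.7587]
 [-101.8248 -107.9131]]
stop top corners [[117.6912  32.4724]
 [116.6893 -51.1735]
 [ 96.5046  33.2325]
 [ 96.5062 -49.6889]]
handle tip [[ 33.7865 108.0062]] pad [[30.8105 27.4812]]
W rail,stop,pivot,tip [[ 0.6048 -0.0457]
 [ 0.7021 -0.1061]
 [ 0.6401  0.0036]]
jar top [[ 0.6963 -0.3008]] driver [[ 0.6282 -0.2973]
 [ 0.5328 -0.2991]]
```

Request:
{"api": "drive_tool", "payload": {
  "deltas": "87 35 36 0 0.12;87 70 71 0 0.24;87 105 107 0 0.36;87 140 143 0 0.48;87 175 178 0 0.6;87 210 214 0 0.72;87 245 250 0 0.84;87 280 286 0 0.96;87 315 321 0 1.08;87 348 357 0 1.187;87 348 357 0 1.187;87 348 357 0 1.187"
}}

```text
time_s: 1.3
position: [0.5793, -0.2224, 0.2219]
tcp_rot: [[0.003, 1.0, -0.001], [1.0, -0.003, 0.0], [0.0, -0.001, -1.0]]
force: [-0.2, -0.1, -0.9]
opening: 1.001
grasp_force: 0.0
```

```bash
python3 - <<'E'
from h import *
s=bot.read_state(); print(s["position"],np.round(s["tcp_rot"],3),s["time_s"],s["force"],s["joint_positions"])
E
```

```text
[ 0.57929516 -0.2223859   0.22190177] [[ 0.003  1.    -0.001]
 [ 1.    -0.003  0.   ]
 [ 0.    -0.001 -1.   ]] 1.3 [-0.16958519 -0.06959931 -0.87156053] [-3.12874233e+01  2.99471191e+01  8.27365626e+01 -4.03738335e-02
  6.73889648e+01 -3.11190971e+01]
```

Request:
{"api": "drive_tool", "payload": {
  "deltas": "87 0 0 -50 0;87 0 0 -100 0;87 0 0 -140 0;87 0 0 -170 0;87 0 0 -185 0;87 0 0 -195 0;87 0 0 -202 0;87 0 0 -202 0"
}}

```text
time_s: 2.1
position: [0.5792, -0.2243, 0.0208]
tcp_rot: [[0.006, 1.0, 0.0], [1.0, -0.006, -0.0], [-0.0, 0.0, -1.0]]
force: [-1.2, 0.2, -0.0]
opening: 0.996
grasp_force: 0.0
```

Request:
{"api": "drive_tool", "payload": {
  "deltas": "87 0 4 0 0;87 0 8 0 0;87 0 12 0 0;87 0 16 0 0;87 0 20 0 0;87 0 24 0 0;87 0 28 0 0;87 0 32 0 0;87 0 36 0 0;87 0 40 0 0;87 0 44 0 0;87 0 48 0 0"
}}

```text
time_s: 3.3
position: [0.5793, -0.1754, 0.0206]
tcp_rot: [[0.005, 1.0, 0.0], [1.0, -0.005, -0.0], [-0.0, 0.0, -1.0]]
force: [0.6, -1.0, 0.3]
opening: 0.997
grasp_force: 0.8
```

```bash
python3 - <<'E'
import cv2
from h import *
im=snap("top","t1")[:,:,::-1]
cv2.imwrite("pics/c1.png",cv2.resize(im[165:315,235:435],None,fx=4,fy=4,interpolation=cv2.INTER_CUBIC))
E
```

```text
(no output)
```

View pics/c1.png

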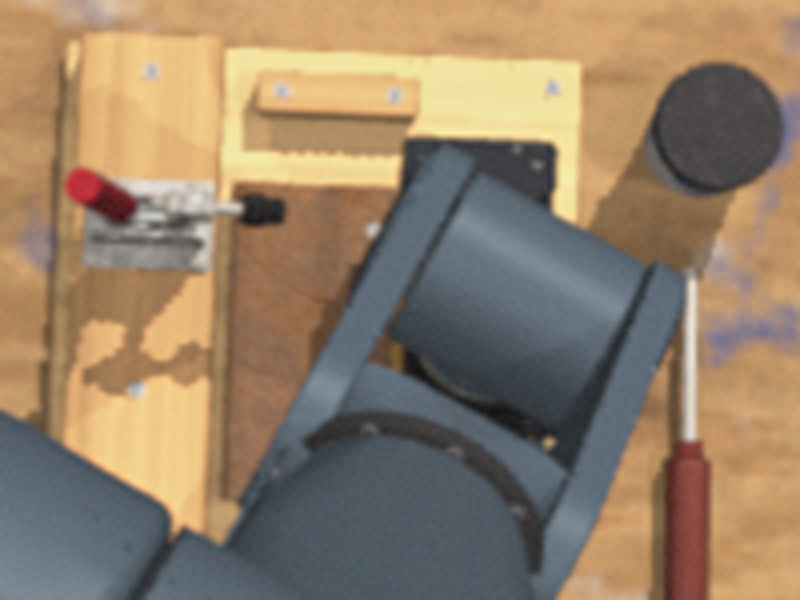

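Request:
{"api": "drive_tool", "payload": {
  "deltas": "87 0 3 0 0;87 0 6 0 0;87 0 8 0 0;87 0 9 0 0;87 0 10 0 0;87 0 11 0 0"
}}

```text
time_s: 3.95
position: [0.5792, -0.1683, 0.0206]
tcp_rot: [[0.004, 1.0, 0.0], [1.0, -0.004, -0.006], [-0.006, 0.0, -1.0]]
force: [-3.1, -14.7, -1.8]
opening: 1.001
grasp_force: 7.0
```

Request:
{"api": "drive_tool", "payload": {
  "deltas": "87 0 -15 0 0;87 -5 -15 40 0;80 -20 -15 80 -0.14;70 -40 -5 100 -0.28;60 -60 10 100 -0.42;60 -80 25 100 -0.56;60 -95 40 100 -0.7;60 -105 57 100 -0.84;60 -105 57 100 -0.98;60 -105 57 100 -1.12;60 -105 57 100 -1.26;60 -105 57 100 -1.4"
}}

```text
time_s: 5.15
position: [0.4739, -0.1072, 0.1205]
tcp_rot: [[0.987, 0.159, -0.001], [0.159, -0.987, 0.001], [-0.0, -0.001, -1.0]]
force: [0.1, -0.3, -1.1]
opening: 0.69
grasp_force: 0.0
```

Request:
{"api": "drive_tool", "payload": {
  "deltas": "60 0 0 0 -0.13;60 0 0 0 -0.171;60 0 0 -40 -0.171;60 0 0 -70 -0.171;60 0 0 -90 -0.171;60 0 0 -99 -0.171;60 0 0 -99 -0.171"
}}

```text
time_s: 5.85
position: [0.4734, -0.1072, 0.0205]
tcp_rot: [[1.0, -0.006, -0.003], [-0.006, -1.0, 0.002], [-0.003, -0.002, -1.0]]
force: [0.1, 0.0, -0.8]
opening: 0.693
grasp_force: 0.0
```

Request:
{"api": "drive_tool", "payload": {
  "deltas": "60 4 0 0 0;60 8 0 0 0;60 12 0 0 0;60 16 0 0 0;60 20 0 0 0;60 24 0 0 0;60 28 0 0 0;60 32 0 0 0;60 36 0 0 0;60 40 0 0 0;60 43 0 0 0;60 46 0 0 0"
}}

```text
time_s: 7.05
position: [0.5204, -0.1076, 0.0215]
tcp_rot: [[1.0, -0.005, -0.0], [-0.005, -1.0, 0.0], [-0.0, -0.0, -1.0]]
force: [-2.7, -1.0, 1.2]
opening: 0.688
grasp_force: 1.0
```

Request:
{"api": "drive_tool", "payload": {
  "deltas": "60 2 0 0 0;60 3 0 0 0;60 4 0 0 0;60 5 0 0 0;60 6 0 0 0;60 7 0 0 0"
}}

```text
time_s: 7.65
position: [0.5235, -0.1074, 0.0214]
tcp_rot: [[1.0, -0.004, -0.008], [-0.004, -1.0, 0.001], [-0.008, -0.001, -1.0]]
force: [-11.4, -3.6, 6.1]
opening: 0.688
grasp_force: 5.0
```

Request:
{"api": "drive_tool", "payload": {
  "deltas": "60 -12 0 0 0;60 -15 0 40 0;60 -15 -10 80 0.14;70 -5 -30 100 0.28;80 10 -50 100 0.42;87 25 -70 100 0.56;87 45 -88 100 0.7;87 65 -88 100 0.84;87 82 -88 100 0.98;87 92 -88 100 1.12;87 92 -88 100 1.26;87 92 -88 100 1.4"
}}

```text
time_s: 8.85
position: [0.6205, -0.1958, 0.1215]
tcp_rot: [[0.169, 0.986, 0.003], [0.986, -0.169, -0.001], [-0.0, 0.003, -1.0]]
force: [-0.3, 0.4, 0.9]
opening: 1.002
grasp_force: 0.0
```

Request:
{"api": "drive_tool", "payload": {
  "deltas": "87 0 0 0 0.13;87 0 0 0 0.171;87 0 0 -40 0.171;87 0 0 -70 0.171;87 0 0 -90 0.171;87 0 0 -100 0.171;87 0 0 -100 0.171;87 0 5 -100 0.171;87 0 10 -100 0.171;87 0 15 -100 0.171;87 0 19 -100 0.171;87 0 21 -100 0.171"
}}

```text
time_s: 10.05
position: [0.6194, -0.174, 0.0221]
tcp_rot: [[0.004, 1.0, 0.001], [1.0, -0.004, -0.0], [-0.0, 0.001, -1.0]]
force: [-0.4, 0.0, 0.4]
opening: 1.001
grasp_force: 0.0
```

Request:
{"api": "drive_tool", "payload": {
  "deltas": "87 0 2 0 0;87 0 4 0 0;87 0 6 0 0;87 0 8 0 0"
}}

```text
time_s: 10.45
position: [0.6198, -0.1687, 0.0217]
tcp_rot: [[0.004, 1.0, 0.001], [1.0, -0.004, -0.004], [-0.004, 0.001, -1.0]]
force: [-2.6, -9.8, -1.3]
opening: 1.001
grasp_force: 4.6
```

Request:
{"api": "drive_tool", "payload": {
  "deltas": "80 0 -20 0 0;40 0 -20 50 0;0 0 -30 100 0;0 -40 -60 150 0;0 -80 -90 200 0;0 -120 -120 200 0;0 -160 -150 200 0;0 -180 -180 200 0;0 -180 -200 200 0;0 -180 -200 200 0"
}}

```text
time_s: 11.45
position: [0.4371, -0.3723, 0.2224]
tcp_rot: [[0.011, 1.0, 0.001], [1.0, -0.011, -0.004], [-0.004, 0.001, -1.0]]
force: [0.4, 0.0, -0.5]
opening: 0.179
grasp_force: 0.0
```

```bash
python3 - <<'E'
import cv2
from h import *
im=snap("top","t2")[:,:,::-1]
cv2.imwrite("pics/c2.png",cv2.resize(im[165:315,235:435],None,fx=4,fy=4,interpolation=cv2.INTER_CUBIC))
E
```

```text
(no output)
```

View pics/c2.png

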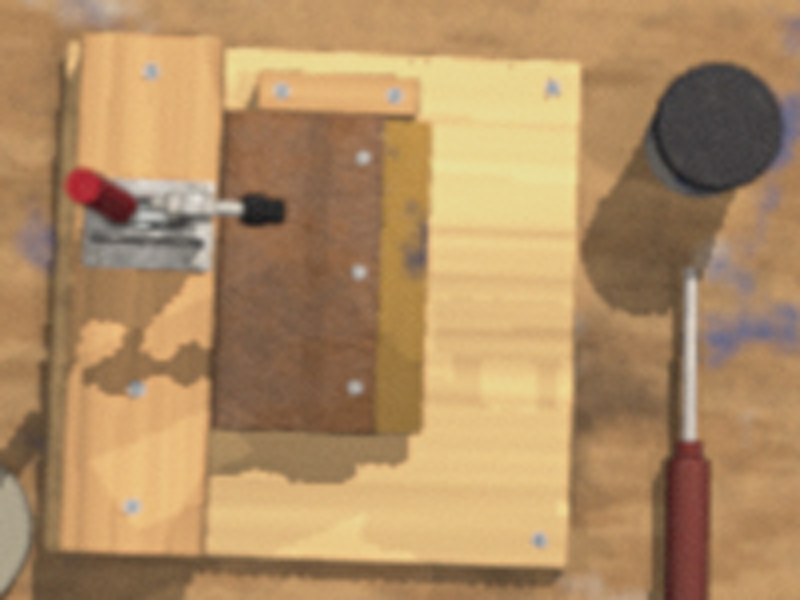

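Request:
{"api": "drive_tool", "payload": {
  "deltas": "0 23 36 5 0;0 46 72 5 0;0 69 108 5 0;0 92 144 5 0;0 115 180 5 0;0 138 216 5 0;0 161 252 5 0;0 184 290 5 0;0 201 323 5 0;0 201 323 -25 0;0 201 323 -50 0;0 201 323 -50 0"
}}

```text
time_s: 12.7
position: [0.6369, -0.0411, 0.1674]
tcp_rot: [[0.003, 1.0, -0.01], [1.0, -0.003, 0.003], [0.003, -0.01, -1.0]]
force: [-1.7, -0.0, 0.5]
opening: 0.004
grasp_force: 0.0
```

```bash
python3 - <<'E'
from h import *
im=snap("side","s2")[:,:,::-1]
cv2.imwrite("pics/s2c.png",cv2.resize(im[150:350,200:440],None,fx=3,fy=3,interpolation=cv2.INTER_CUBIC))
y0,z0=.0036,.0765; o=[]
for p in np.radians([90,80,70,60,50,40,30,20,15,11,8,5]):
    y=y0+.095*np.cos(p)-.0085*np.sin(p)-.0115; z=z0+.095*np.sin(p)+.0085*np.cos(p); o.append((round(y*1e3),round(z*1e3)))
print(o)
E
```

```text
[(-16, 172), (0, 172), (17, 169), (32, 163), (47, 155), (59, 144), (70, 131), (78, 117), (82, 109), (84, 103), (85, 98), (86, 93)]
```

View pics/s2c.png

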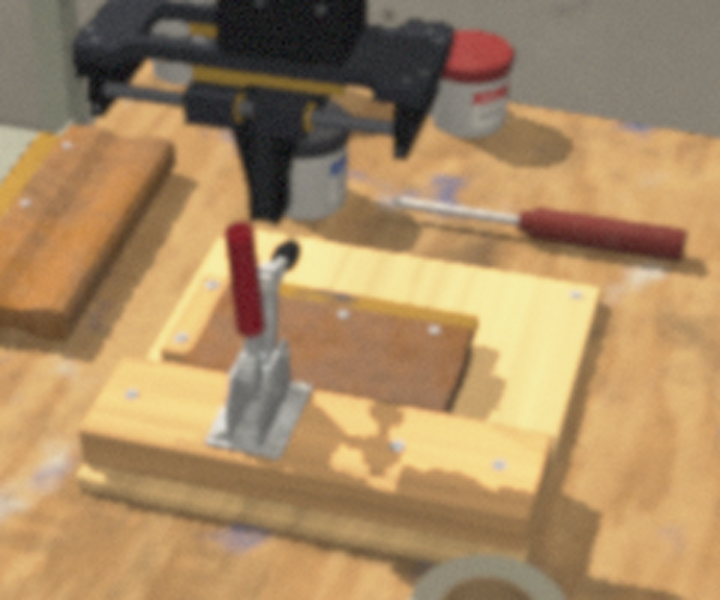

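Request:
{"api": "drive_tool", "payload": {
  "deltas": "0 0 9 0 0;0 0 18 0 0;0 0 27 1 0;0 0 35 1 0;0 0 43 1 0;0 0 52 0 0;0 0 60 -2 0;0 0 68 -5 0;0 0 75 -8 0;0 0 83 -12 0;0 0 90 -16 0;0 0 96 -21 0"
}}

```text
time_s: 13.95
position: [0.6408, 0.0522, 0.1512]
tcp_rot: [[0.005, 1.0, 0.002], [1.0, -0.005, -0.001], [-0.001, 0.002, -1.0]]
force: [0.4, -2.8, 6.2]
opening: 0.004
grasp_force: 3.6
```

Request:
{"api": "drive_tool", "payload": {
  "deltas": "0 0 6 -6 0;0 0 12 -12 0;0 0 17 -19 0;0 0 21 -26 0;0 0 25 -33 0;0 0 27 -37 0;0 0 29 -41 0;0 0 30 -44 0;0 0 31 -47 0;0 0 31 -50 0;0 0 31 -50 0"
}}

```text
time_s: 15.05
position: [0.6397, 0.083, 0.1035]
tcp_rot: [[0.005, 1.0, -0.001], [1.0, -0.005, -0.001], [-0.001, -0.001, -1.0]]
force: [-4.8, -1.2, 15.5]
opening: 0.004
grasp_force: 7.6
```

```bash
python3 - <<'E'
from h import *
im=snap("side","s3")[:,:,::-1]
cv2.imwrite("pics/s3c.png",cv2.resize(im[150:350,200:440],None,fx=3,fy=3,interpolation=cv2.INTER_CUBIC))
print(bot.read_state()["force"])
E
```

```text
[-5.08284228 -0.88689036 15.14160258]
```

View pics/s3c.png

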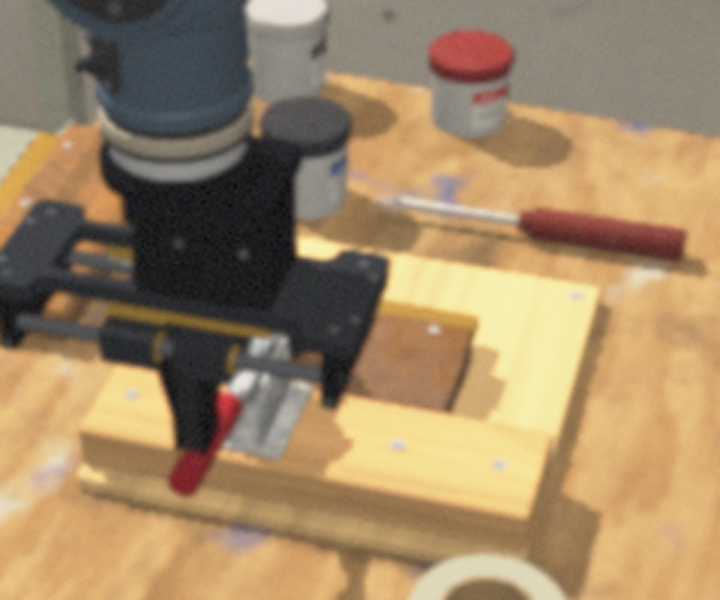

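Request:
{"api": "drive_tool", "payload": {
  "deltas": "0 0 0 20 0;0 0 0 60 0;0 0 0 110 0;0 -30 -40 120 0;0 -60 -80 120 0;0 -90 -120 120 0;0 -120 -160 120 0;0 -150 -200 120 0;0 -180 -240 120 0;0 -195 -280 120 0;0 -200 -320 120 0;0 -200 -360 120 0"
}}

```text
time_s: 16.3
position: [0.4388, -0.2781, 0.2208]
tcp_rot: [[0.007, 1.0, -0.0], [1.0, -0.007, 0.0], [0.0, -0.0, -1.0]]
force: [1.6, -0.5, -0.7]
opening: -0.002
grasp_force: 0.0
```

```bash
python3 - <<'E'
from h import *
s=snap("side","s4")[150:350,230:410,::-1]; t=snap("top","t4")[165:315,245:395,::-1]
r=lambda i:cv2.resize(i,(400,450),interpolation=cv2.INTER_CUBIC)
cv2.imwrite("pics/f4.png",np.hstack([r(s),r(t)]))
st=bot.read_state();print(st["position"],st["force"],st["qvel"])
E
```

```text
[ 0.4408072  -0.28266848  0.22110113] [ 0.87246639 -0.71767206  0.34409993] [ 3.53323095 -1.22221009  3.92296999  2.49736682  2.46778094  2.05425736]
```

View pics/f4.png

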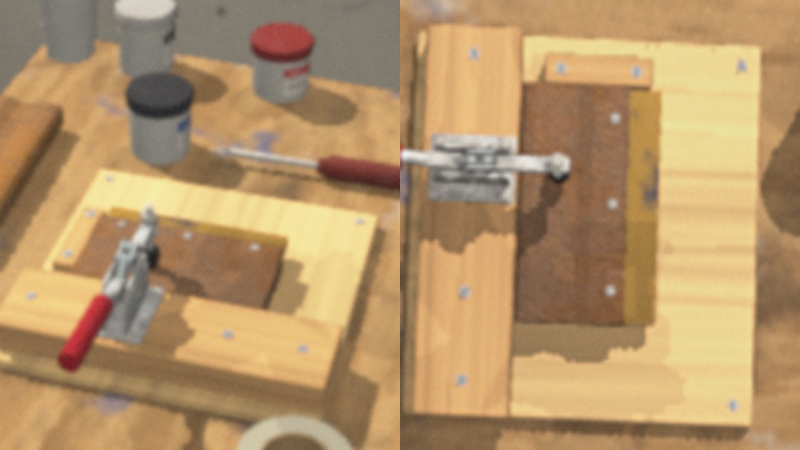

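```bash
python3 -c "
from rig import bot
print(bot.hand_in())"
```

```text
the job is handed in; nothing more can be done
None
```

I pushed the squeegee flush against the rail and the stop block, then pushed the clamp handle over until it stayed down. The final pictures show the pad on the wooden handle, and I've handed the job in; it returned no verdict.

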